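# Put the laundry chemicals back in their drip trays

### The arm

A 6-joint arm with a two-finger parallel gripper is mounted at the origin on the work surface. World frame = base frame: x ahead of the robot, y to its left, z up, the work surface at z = 0. Lengths are in mm, angles in rad, forces in N, time in s.
With the tool pointing down it reaches from about 350 to 975 mm from the base axis. Payload 7.1 kg.
Tool frame: the origin (TCP) lies midway between the tips of the shut fingers; the grasp point (between the pads) lies 19 mm behind it (ctrl.grip_depth is the distance from the TCP to the grasp point, in mm); z points along the fingers, y is the line along which they close (so a half turn about z gives the same grasp; the last joint's range is limited). The gripper opens to 88 mm and grips with 3 to 60 N. Pads are 20 mm wide; open, the fingers measure 115 mm over their backs; the gripper's body (75 mm by 178 mm) begins 61 mm behind the grasp point.
Start: joints at [1.19, 0.423, 1.63, -0, 1.089, -0.019], TCP at [221.192, 584.533, 222.675] pointing down, gripper open.
Joint ranges: [-3, 3], [-0.9, 2.11], [0.09, 2.58], [-1.31, 4.45], [0.11, 2.69], [-2.54, 2.54]. Speed limits (rad/s): [2.39, 2.39, 3.01, 3.14, 3.14, 3.14].

### API

Orientations are given as a rotation vector (axis times angle).
In Python, from workcell import ctrl, cams gives the robot as it stands.
- The arm moves only by the tool move_arm, never from a script. Its argument "steps" is a list of rows, each a list of 3 entries, a list of its own where there are three numbers: the shift along the tool's x, y, z in units of 25 mm (1.0 is 25 mm), then the turn about the tool's z in units of 5 degrees (1.0 is 5 degrees), then the closure, from 0 (fully open) to 1 (shut). A call has 1 to 20 rows; each row shifts and turns the commanded pose from where the row before left it, along the tool's axes as they then stand; what a row does not reach is not made up. A row lasts 1/12 s, in which the tool goes at most 41.7 mm and 7.16 degrees, less where a joint would pass 70% of its speed; a pose out of reach is approached as far as the arm can. A call is refused whole if a number of a shift passes 1 or a number of a turn 1, either way. A call with a gripper value outside its range is refused whole. The fingers move at their own pace and stop on an object; the grip force is fixed at half the most. Time passes only in rows, so rows that do not move let the fingers close. It gives the time, the measured TCP pose, the force, the opening and the grip force at its end, in the units of the state.
- ctrl.get_obs(): the state, without advancing time (a new reading comes with each control period).
- cams.get_image(name): name is "side" or "top"; returns a dict with "image" (480x640x3 uint8, red, green, blue), "camera_matrix" (3x3 intrinsics, pixels), "xyz" and "rotation" of the camera in the world. Camera axes: x right, y down, z forward; pixel columns grow to the right and rows downward; lengths in mm; the calibration is good to about 2 mm. A picture is of the moment at which its call begins. There is no depth.
- ctrl.close_job(): hands the job in; it is judged then, once.
Trained networks look in the newest picture that a camera, given by its name, has taken for a name from the list of things; names that differ only in an ending like _2 or _b are one class to them, and where a whole thing is asked for, a point or a joint stands for the part that bears it (a point fixed in the world has none). Each returns a list of dicts, best first, with "p" (0 to 1); they miss things now and then, are a little off and sometimes report something else, mostly with a low value. They report only what shows in the picture. A call takes as long as a camera call. They do not tell look-alikes from the thing itself.
- cams.boxes_of(camera, thing): "rect" ([centre column, centre row, width, height] in pixels, round what is visible of it).
- cams.cut_out(camera, thing): "pixels" (480x640 bool, what is visible of it) and "rect" ([centre column, centre row, width, height] in pixels, round what is visible of it).
The state is a dict: "t": time; "qpos": joint angles; "qvel": joint speeds; "joint_torque": joint torques, N m; "ee_pos": TCP position; "orientation": TCP orientation; "ft_force": force on the tool from outside, world axes, zero at the start; "moment": the same for the moment, N m; "width": finger opening in mm; "grasp_force": force on a finger pad.
Only numpy, scipy, OpenCV 4.12 (cv2) and the standard library are available. Lean on these libraries where they do the work, as an engineer would, in place of code of your own. Each camera call takes 0.05 s, during which the arm holds its last target. There are 200 camera calls.

### The job

The worktop in the laundry room has been wiped down. Stand each of the four containers - the round softener bottle, the square bleach bottle, the oblong canister and the little paste tub - back in the drip tray made for the shape and size of its foot, upright and with its foot flat on the tray's floor inside the lip. Keep the containers upright, set them down gently rather than letting them drop, and leave the measuring cup and the brush where they are.

Things in the scene. Friction and masses are not known exactly. Their poses are not given: they have to be found in the camera images.
- softener: Round white plastic softener bottle, loose, upright, 164 mm tall, about 0.3 to 0.5 kg. Body 70 mm in diameter up to 100 mm, then a shoulder narrowing to a grey ribbed cylindrical dosing cap 40 mm in diameter from 131 to 164 mm: pick it up by the cap. Origin: centre of its underside, z up its axis.
- bleach: Square white plastic bleach bottle, loose, upright, 150 mm tall, about 0.3 to 0.5 kg. Foot and body 60 x 60 mm (sides along its x and y) up to 100 mm, a conical shoulder, then a grey ribbed cylindrical cap 38 mm in diameter from 119 to 150 mm: pick it up by the cap. Origin: centre of its underside, z up.
- canister: Oblong white jerrycan, loose, upright, 0.35-0.65 kg. Body 96 (its x) x 56 (its y) x 108 mm tall. Carrying handle above it along x: bar 18 mm wide (y), 13 mm thick, top at 154 mm, x -45 to +19 mm; 33 mm gap below it between posts (x -35 to +11). Grey cap at x +34 mm, 25 mm wide, up to 130 mm. Pinch the bar across y at x = 0, over the centre of mass. Origin: centre of underside, z up.
- paste: Small round white tub of stain-remover paste, loose, upright, 70 mm tall, about 0.1 to 0.15 kg. Body 44 mm in diameter, grey ribbed lid 46 mm in diameter from 50 to 70 mm: pick it up by the lid. Origin: centre of its underside, z up.
- tray_round_large: Large round grey drip tray for the softener bottle, stuck to the worktop. Inside diameter 88 mm, floor 3 mm above its underside, lip 3 mm thick with a rounded bead, 13 mm high. Origin: centre of its underside.
- tray_square: Square grey drip tray for the bleach bottle, stuck to the worktop. Inside 78 x 78 mm with sides along its x and y, floor 3 mm above its underside, lip 13 mm high. Origin: centre of its underside.
- tray_oblong: Oblong grey drip tray for the canister, stuck to the worktop. Inside 114 mm along its x, 74 mm along its y, floor 3 mm above its underside, lip 13 mm high. Origin: centre of its underside. The canister may stand in it either way round.
- tray_round_small: Small round grey drip tray for the paste tub, stuck to the worktop. Inside diameter 62 mm, floor 3 mm above its underside, lip 13 mm high. Origin: centre of its underside.
- cup: Open white plastic measuring cup with a side handle, 64 mm in diameter, 62 mm tall, loose, standing among the containers; not to be moved. Origin: centre of its underside; the handle is at its +y.
- brush: Wooden scrubbing brush, 150 mm along its x, 48 mm wide, 38 mm tall, loose, lying bristles down to the robot's left of the trays; not to be moved. Origin: centre of its underside.
Things that resemble listed ones, but are neither listed nor needed, are in the scene too. Leave any blue or brown look-alike of the paste alone. Leave any green look-alike of the bleach alone.

How it is judged (in metres and radians):
At the end, for the whole second after the job is handed in: Each container stands in its own tray (softener large round, bleach square, canister oblong, paste small round), at rest, upright within 4.5 degrees, centre within 14 mm of the tray's centre, underside less than 7 mm above the tray's underside, so on its floor (horizontal distance between softener and tray_round_large below 0.014 m and z of softener in the frame of tray_round_large below 0.007 m and angle between each of softener, bleach, canister, paste's own z axis and vertical below 0.08 rad and linear speed of each of softener, bleach, canister, paste below 0.02 m/s and horizontal distance between bleach and tray_square below 0.014 m and z of bleach in the frame of tray_square below 0.007 m and horizontal distance between canister and tray_oblong below 0.014 m and z of canister in the frame of tray_oblong below 0.007 m and horizontal distance between paste and tray_round_small below 0.014 m and z of paste in the frame of tray_round_small below 0.007 m); the robot touches nothing.
It fails at once if a container is tipped more than 35 degrees (angle between any of softener, bleach, canister, paste's own z axis and vertical above 0.61 rad).
It fails at once if a container is dropped (faster than 0.6 m/s with no finger touching it) ((linear speed of softener above 0.6 m/s and contact force between the fingers and softener below 0.1 N) or (linear speed of bleach above 0.6 m/s and contact force between the fingers and bleach below 0.1 N) or (linear speed of canister above 0.6 m/s and contact force between the fingers and canister below 0.1 N) or (linear speed of paste above 0.6 m/s and contact force between the fingers and paste below 0.1 N)).
It fails at once if the measuring cup is moved more than 30 mm (distance of cup from where it was at the start of the episode above 0.03 m).
It fails at once if the brush is moved more than 30 mm (distance of brush from where it was at the start of the episode above 0.03 m).
It also fails if it takes over 122 s, if anything falls off the work surface, if the arm or the gripper's body presses on something with over 40 N, if the wrist force passes 120 N, or if a joint passes its speed limit or range.

## Working session

There is one attempt and no reset: what is moved stays moved. The work goes in short steps, Python scripts to look and compute and a tool call to move; the robot and the scene stay as the last step left them, time stands still between calls to the robot, and variables do not carry over. Pictures are saved under pics/ and viewed, at most 14 in all, crops included, and the job is handed in when it is done.

Besides the shell and the picture viewer there is one more tool, called after "Emit:" as name([rows], argument=value, ...), one row to a line, values as JSON. move_arm: Moves the arm, as the interface text tells. Its arguments: {"type":"object","properties":{"steps":{"type":"array"}},"required":["steps"]}

```bash
mkdir -p pics
cat > h.py <<'E'
import numpy as np, cv2
from workcell import ctrl, cams
def ray(im,u,v,z):
    K=np.array(im["camera_matrix"]);R=np.array(im["rotation"]);
    if R.shape!=(3,3): R=cv2.Rodrigues(R.astype(float))[0]
    c=np.array(im["xyz"],float);d=R@np.linalg.solve(K,[u,v,1.]);return c+d*(z-c[2])/d[2]
def proj(im,p):
    K=np.array(im["camera_matrix"]);R=np.array(im["rotation"])
    if R.shape!=(3,3): R=cv2.Rodrigues(R.astype(float))[0]
    q=K@(R.T@(np.array(p,float)-im["xyz"]));return q[:2]/q[2]
E
python3 - <<'E'
from h import *
np.set_printoptions(precision=3,suppress=True)
o=ctrl.get_obs();print(o["ee_pos"],o["orientation"],o["t"],o["width"])
for c in ("top","side"):
    im=cams.get_image(c);cv2.imwrite(f"pics/{c}0.png",im["image"][:,:,::-1]);print(c,im["xyz"],im["rotation"],im["camera_matrix"])
    for n in "softener bleach canister paste tray_round_large tray_square tray_oblong tray_round_small cup brush".split():
        print(n,[(round(b["p"],2),[int(x) for x in b["rect"]]) for b in cams.boxes_of(c,n)][:5])
E
```

```text
[220.976 584.021 221.901] [-0.565 -3.09   0.002] 0.0 87.77208320550467
top [ 256.966   83.227 1138.455] [-2.138  2.103 -0.214] [[510.      0.    334.579]
 [  0.    510.    237.588]
 [  0.      0.      1.   ]]
softener [(0.63, [372, 242, 37, 34])]
bleach [(0.95, [309, 248, 34, 34]), (0.65, [303, 306, 37, 40])]
canister [(0.95, [241, 238, 44, 56])]
paste [(0.97, [457, 288, 31, 20]), (0.95, [436, 242, 25, 25]), (0.75, [416, 275, 21, 20])]
tray_round_large [(0.7, [264, 169, 42, 42])]
tray_square [(0.61, [334, 182, 39, 40])]
tray_oblong [(0.63, [413, 175, 41, 55])]
tray_round_small [(0.75, [475, 183, 30, 31]), (0.41, [437, 240, 27, 22]), (0.37, [264, 172, 40, 40])]
cup []
brush [(0.81, [186, 222, 73, 39]), (0.58, [474, 183, 32, 31]), (0.57, [495, 254, 37, 43])]
side [  17.463 -636.563  809.658] [-2.248  0.651 -0.292] [[496.107   0.    318.148]
 [  0.    496.107 235.398]
 [  0.      0.      1.   ]]
softener [(0.7, [329, 239, 34, 74])]
bleach [(0.84, [242, 222, 32, 65]), (0.8, [291, 209, 34, 63])]
canister [(0.65, [269, 176, 38, 58])]
paste [(0.78, [331, 292, 22, 39]), (0.7, [376, 294, 27, 37]), (0.65, [343, 326, 25, 37])]
tray_round_large [(0.96, [337, 179, 34, 23])]
tray_square [(0.84, [364, 217, 49, 38])]
tray_oblong [(0.85, [417, 259, 61, 49])]
tray_round_small [(0.83, [454, 303, 31, 28])]
cup [(0.81, [407, 346, 33, 48]), (0.29, [374, 294, 25, 38])]
brush [(0.57, [259, 148, 22, 19])]
```

Run:
```python
import cv2
a=cv2.imread("pics/top0.png")[130:350,140:540];cv2.imwrite("pics/top0c.png",cv2.resize(a,None,fx=2,fy=2,interpolation=2))
a=cv2.imread("pics/side0.png")[120:390,200:500];cv2.imwrite("pics/side0c.png",cv2.resize(a,None,fx=2.2,fy=2.2,interpolation=2))
```

```text
(no output)
```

View pics/top0c.png

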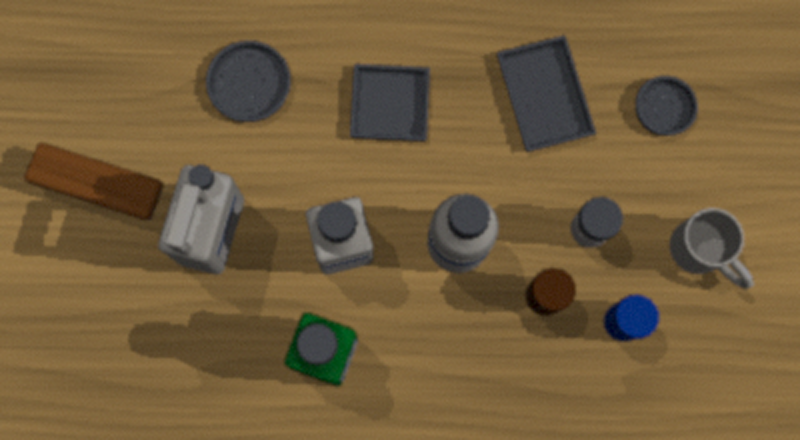

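View pics/side0c.png

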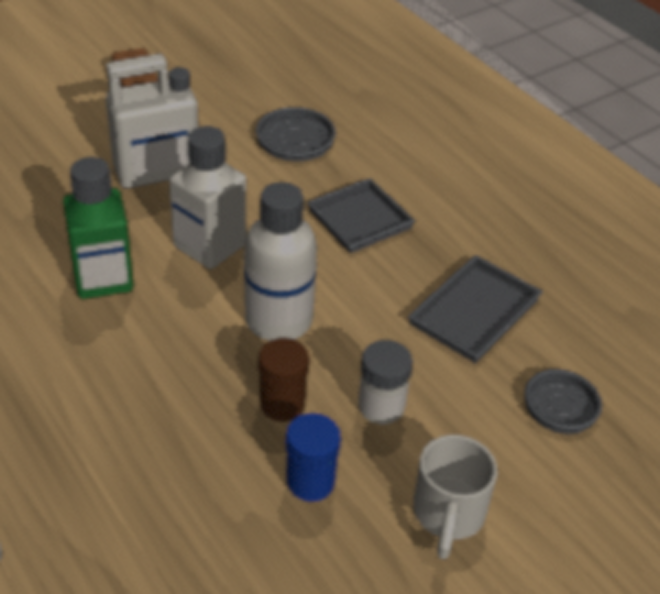

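Top picture (full-image pixels): the white bleach with grey cap is at (309,248), and its green look-alike at (303,306) is left alone. The paste is the white tub with grey lid at (436,242); the brown (416,275) and blue (457,288) tubs are left alone. Softener is at (372,242), canister at (241,238), cup at (496,252). The trays run along the top row at (264,171), (334,182), (413,175) and (473,183). The crops above confirm these identities, so next I fit silhouette models to the network masks in both views.

```bash
cat > fit.py <<'E'
from h import *
from scipy.optimize import minimize
def circ(r,cx=0,cy=0):
    a=np.linspace(0,2*np.pi,32,endpoint=False);return np.c_[cx+r*np.cos(a),cy+r*np.sin(a)]
def rect(a,b,cx=0,cy=0): return np.array([[cx+s*a/2,cy+t*b/2] for s,t in((1,1),(1,-1),(-1,-1),(-1,1))])
M={"softener":[(circ(35),0,circ(35),100),(circ(35),100,circ(20),131),(circ(20),131,circ(20),164)],
"bleach":[(rect(60,60),0,rect(60,60),100),(circ(30),100,circ(19),119),(circ(19),119,circ(19),150)],
"canister":[(rect(96,56),0,rect(96,56),108),(rect(64,18,-13),141,rect(64,18,-13),154),(rect(10,18,-40),108,rect(10,18,-40),154),(rect(8,18,15),108,rect(8,18,15),154),(circ(12.5,34),108,circ(12.5,34),130)],
"paste":[(circ(22),0,circ(22),50),(circ(23),50,circ(23),70)],
"tray_round_large":[(circ(47),0,circ(47),13)],"tray_square":[(rect(84,84),0,rect(84,84),13)],
"tray_oblong":[(rect(120,80),0,rect(120,80),13)],"tray_round_small":[(circ(34),0,circ(34),13)],
"cup":[(circ(32),0,circ(32),62),(rect(8,30,0,45),10,rect(8,30,0,45),50)],"brush":[(rect(150,48),0,rect(150,48),38)]}
S=4
def sil(im,n,p):
    x,y,w=p;R=np.array([[np.cos(w),-np.sin(w)],[np.sin(w),np.cos(w)]]);m=np.zeros((480*S,640*S),np.uint8)
    for A,z0,B,z1 in M[n]:
        P=[proj(im,[*(R@q+[x,y]),z]) for Q,z in((A,z0),(B,z1)) for q in Q]
        h=cv2.convexHull(((np.array(P)+.5)*S).astype(np.float32));cv2.fillConvexPoly(m,np.round(h).astype(np.int32),1)
    return m>0
def cost(ims,masks,n,p):
    c=0
    for im,m in zip(ims,masks):
        s=sil(im,n,p);c+=1-(s&m).sum()/((s|m).sum()+1)
    return c/len(ims)
def fit(ims,masks,n,x0,yaws):
    best=None
    for w in yaws:
        r=minimize(lambda p:cost(ims,masks,n,[p[0],p[1],p[2]/57.3]),[*x0,np.degrees(w)],method="Nelder-Mead",options=dict(initial_simplex=np.array([[0,0,0],[12,0,0],[0,12,0],[0,0,12]])+[*x0,np.degrees(w)],maxiter=70,xatol=.2,fatol=1e-4))
        if best is None or r.fun<best.fun: best=r
    return best
def grab(n,cam,im,px=None,minp=.2):
    L=[b for b in cams.cut_out(cam,n) if b["p"]>minp]
    if px is not None: L=[b for b in L if np.hypot(b["rect"][0]-px[0],b["rect"][1]-px[1])<15]
    return np.kron(L[0]["pixels"].astype(np.uint8),np.ones((S,S),np.uint8))>0 if L else None
E
cat > run1.py <<'E'
from fit import *
ims={c:cams.get_image(c) for c in("top","side")}
px={"softener":((372,242),(329,239)),"bleach":((309,248),(291,209)),"canister":((241,238),(269,176)),"paste":((436,242),(376,294)),"tray_round_large":((264,170),(337,179)),"tray_square":((334,182),(364,217)),"tray_oblong":((413,175),(417,259)),"tray_round_small":((474,183),(454,303)),"cup":((496,254),(407,346)),"brush":((186,222),(259,148))}
import json;out={}
for n,(a,b) in px.items():
    ms=[(ims[c],grab(n,c,ims[c],q),c) for c,q in(("top",a),("side",b))]
    ms=[m for m in ms if m[1] is not None]
    z={"softener":80,"bleach":80,"canister":70,"paste":40}.get(n,7)
    x0=ray(ims["top"],*a,z)[:2]
    yaws={"bleach":[0,.5,1],"canister":[0,.8,1.6,2.4,3.2,4,4.8,5.6],"tray_square":[0,.5,1],"tray_oblong":[0,.8,1.6,2.4],"cup":[3.1,4.7],"brush":[1.2,1.8]}.get(n,[0])
    r=[]
    for sel in [ms]+[[m] for m in ms]:
        f=fit([m[0] for m in sel],[m[1] for m in sel],n,x0,yaws);r.append(f);print(n,"+".join(m[2] for m in sel),f.x.round(1),round(f.fun,3),flush=True)
    out[n]=list(r[0].x)
json.dump(out,open("poses.json","w"))
E
time python3 run1.py
```

```text
softener top+side [453.    2.1   6.7] 0.064
softener top [453.3   1.9   7.7] 0.05
softener side [454.5   5.3   6. ] 0.068
bleach top+side [448.4 132.4 104.8] 0.077
bleach top [448.2 132.4  15.8] 0.055
bleach side [448.2 133.4  83.9] 0.074
canister top+side [462.2 281.4 -17. ] 0.119
canister top [462.4 281.  346.1] 0.082
canister side [461.9 281.7 -22.2] 0.142
paste top+side [ 472.8 -145.7    4. ] 0.055
paste top [ 473.5 -146.4   10.6] 0.05
paste side [ 471.7 -145.7    9.9] 0.05
tray_round_large top+side [638.8 246.9   7.5] 0.057
tray_round_large top [638.8 246.4   4.6] 0.058
tray_round_large side [639.2 247.1   3.2] 0.057
tray_square top+side [615.6  82.7  -2.2] 0.052
tray_square top [615.2  82.2  -2.7] 0.055
tray_square side [615.6  83.2  -1.9] 0.046
tray_oblong top+side [630.2 -97.9  16. ] 0.05
tray_oblong top [630.5 -98.8  16.2] 0.04
tray_oblong side [629.7 -96.4  16.6] 0.041
tray_round_small top+side [ 617.5 -236.3   -6. ] 0.053
tray_round_small top [ 617.6 -237.2    1.7] 0.043
tray_round_small side [ 617.  -235.2   -3.6] 0.048
cup top+side [ 453.9 -268.4  133.3] 0.064
cup top [ 453.9 -269.4  184.4] 0.205
cup side [ 454.6 -267.4  133.6] 0.051
brush top+side [513.  411.6  71.6] 0.497
brush top [513.7 413.8  71.8] 0.163
brush side [521.6 443.8  67.5] 0.814
real	2m3.792s
user	1m51.404s
sys	0m1.214s
```

Emit:
move_arm([
  [[0,0,0],-0.83,0],
  [[0,0,0],-0.83,0],
  [[0,0,0],-0.83,0],
  [[0,0,0],-0.83,0],
  [[0,0,0],-0.83,0],
  [[-0.34,-0.9,0],0,0],
  [[-0.34,-0.97,0],0,0],
  [[-0.34,-0.97,0],0,0],
  [[-0.34,-0.97,0],0,0],
  [[-0.34,-0.97,0],0,0],
  [[-0.34,-0.97,0],0,0],
  [[-0.34,-0.97,0],0,0],
  [[-0.34,-0.97,0],0,0],
  [[-0.34,-0.97,0],0,0],
  [[-0.34,-0.97,0],0,0],
  [[-0.34,-0.97,0],0,0],
  [[-0.34,-0.97,0],0,0],
  [[-0.34,-0.97,0],0,0],
  [[-0.34,-0.97,0],0,0],
  [[-0.34,-0.97,0],0,0],
])

```text
t: 3.87
ee_pos: [349.1, 221.5, 222.9]
orientation: [-0.001, 3.141, 0.0]
ft_force: [0.7, -0.2, 0.1]
width: 87.8
grasp_force: 0.0
```

```bash
cat > go.py <<'E'
import sys
from h import *
o=ctrl.get_obs();R=cv2.Rodrigues(np.array(o["orientation"],float))[0];p=np.array(o["ee_pos"])
yaw=np.degrees(np.arctan2(R[1,1],R[0,1]))
print("t",round(o["t"],2),"tcp",p.round(1),"closing yaw",yaw.round(2),"tilt",R[2,2].round(4),"w",round(o["width"],1),"gf",round(o["grasp_force"],1),"F",np.round(o["ft_force"],1),"j1,6",np.round([o["qpos"][0],o["qpos"][5]],2))
if len(sys.argv)>1:
    T=[float(a) for a in sys.argv[1:4]];w=float(sys.argv[4]) if len(sys.argv)>4 else yaw
    d=(w-yaw+90)%180-90
    print("shift now:",(R.T@(np.array(T)-p)/25).round(2),"turn units:",round(-d/5,2))
    a=np.radians(d);Rz=np.array([[np.cos(a),-np.sin(a),0],[np.sin(a),np.cos(a),0],[0,0,1]])
    print("shift after turn:",((Rz@R).T@(np.array(T)-p)/25).round(2))
E
python3 go.py 472.8 -145.7 120 90
```

```text
t 3.87 tcp [349.1 221.5 222.9] closing yaw 90.04 tilt -1.0 w 87.8 gf 0.0 F [ 0.7 -0.2  0.1] j1,6 [ 0.54 -1.03]
shift now: [ -4.94 -14.69   4.11] turn units: 0.01
shift after turn: [ -4.94 -14.69   4.11]
```

Emit:
move_arm([
  [[-0.33,-0.98,0],0,0],
  [[-0.33,-0.98,0],0,0],
  [[-0.33,-0.98,0],0,0],
  [[-0.33,-0.98,0],0,0],
  [[-0.33,-0.98,0],0,0],
  [[-0.33,-0.98,0],0,0],
  [[-0.33,-0.98,0],0,0],
  [[-0.33,-0.98,0],0,0],
  [[-0.33,-0.98,0],0,0],
  [[-0.33,-0.98,0],0,0],
  [[-0.33,-0.98,0.3],0,0],
  [[-0.33,-0.98,0.6],0,0],
  [[-0.33,-0.98,0.8],0,0],
  [[-0.33,-0.98,0.8],0,0],
  [[-0.33,-0.97,0.8],0,0],
  [[0,0,0.8],0,0],
  [[0,0,0],0,0],
  [[0,0,0],0,0],
])

```text
t: 5.37
ee_pos: [471.8, -144.4, 119.5]
orientation: [-0.0, -3.139, -0.002]
ft_force: [0.5, -0.3, 0.6]
width: 88.0
grasp_force: 0.0
```

```bash
python3 go.py 472.8 -145.7 42 90
```

```text
t 5.37 tcp [ 471.8 -144.4  119.5] closing yaw 89.98 tilt -1.0 w 88.0 gf 0.0 F [ 0.5 -0.3  0.6] j1,6 [-0.32 -1.89]
shift now: [-0.05 -0.05  3.1 ] turn units: -0.0
shift after turn: [-0.05 -0.05  3.1 ]
```

Emit:
move_arm([
  [[-0.05,-0.05,0.7],0,0],
  [[0,0,0.7],0,0],
  [[0,0,0.7],0,0],
  [[0,0,0.6],0,0],
  [[0,0,0.4],0,0],
  [[0,0,0],0,0],
  [[0,0,0],0,1],
  [[0,0,0],0,1],
  [[0,0,0],0,1],
  [[0,0,0],0,1],
  [[0,0,0],0,1],
  [[0,0,0],0,1],
  [[0,0,0],0,1],
  [[0,0,0],0,1],
  [[0,0,0],0,1],
  [[0,0,0],0,1],
])

```text
t: 6.7
ee_pos: [474.1, -145.9, 42.9]
orientation: [-0.001, 3.141, -0.0]
ft_force: [-1.2, 0.7, 5.6]
width: 45.7
grasp_force: 30.0
```

```bash
python3 go.py 617.5 -236.3 115 90
```

```text
t 6.7 tcp [ 474.1 -145.9   42.9] closing yaw 90.02 tilt -1.0 w 45.7 gf 30.0 F [-1.2  0.7  5.6] j1,6 [-0.32 -1.89]
shift now: [-5.74 -3.62 -2.88] turn units: 0.0
shift after turn: [-5.74 -3.62 -2.88]
```

Emit:
move_arm([
  [[0,0,-0.4],0,1],
  [[0,0,-0.7],0,1],
  [[0,0,-0.7],0,1],
  [[0,0,-0.7],0,1],
  [[-0.6,-0.4,-0.38],0,1],
  [[-0.82,-0.52,0],0,1],
  [[-0.82,-0.52,0],0,1],
  [[-0.82,-0.52,0],0,1],
  [[-0.82,-0.52,0],0,1],
  [[-0.82,-0.52,0],0,1],
  [[-0.64,-0.4,0],0,1],
  [[-0.4,-0.22,0],0,1],
  [[0,0,0.5],0,1],
  [[0,0,0.6],0,1],
  [[0,0,0.6],0,1],
  [[0,0,0.3],0,1],
  [[0,0,0],0,1],
  [[0,0,0],0,1],
])

```text
t: 8.2
ee_pos: [616.6, -235.9, 63.9]
orientation: [0.001, -3.14, -0.001]
ft_force: [0.7, 0.2, -0.9]
width: 45.7
grasp_force: 30.0
```

```bash
python3 go.py 617.5 -236.3 46 90
python3 - <<'E'
from h import *
im=cams.get_image("side")["image"][240:360,390:520];cv2.imwrite("pics/s1.png",cv2.resize(im[:,:,::-1],None,fx=4,fy=4,interpolation=2))
E
```

```text
t 8.2 tcp [ 616.6 -235.9   63.9] closing yaw 90.03 tilt -1.0 w 45.7 gf 30.0 F [ 0.7  0.2 -0.9] j1,6 [-0.38 -1.95]
shift now: [-0.04 -0.02  0.72] turn units: 0.01
shift after turn: [-0.04 -0.02  0.72]
```

View pics/s1.png

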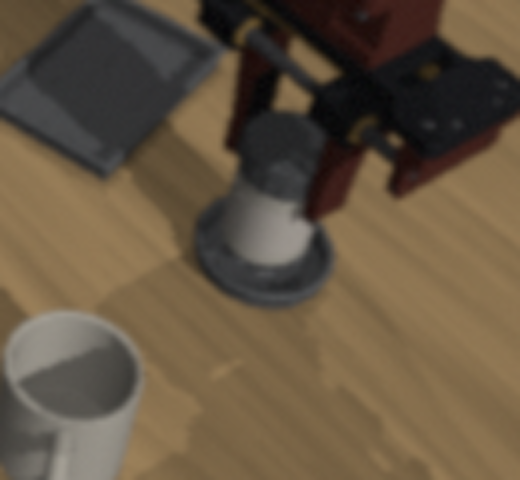

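The paste tub (crop 275,190) is held upright, centred over the small tray (265,255). I lower it and release.

Emit:
move_arm([
  [[-0.04,-0.02,0.3],0,1],
  [[0,0,0.2],0,1],
  [[0,0,0.1],0,1],
  [[0,0,0.1],0,1],
  [[0,0,0.02],0,1],
  [[0,0,0],0,1],
  [[0,0,0],0,0.45],
  [[0,0,0],0,0.4],
  [[0,0,0],0,0.3],
  [[0,0,0],0,0],
  [[0,0,0],0,0],
  [[0,0,0],0,0],
  [[0,0,0],0,0],
  [[0,0,-0.5],0,0],
  [[0,0,-0.9],0,0],
  [[0,0,-1],0,0],
  [[0,0,-1],0,0],
  [[0,0,-1],0,0],
  [[0,0,-1],0,0],
  [[0,0,-1],0,0],
])

```text
t: 9.92
ee_pos: [618.4, -236.8, 209.1]
orientation: [-0.001, 3.141, -0.001]
ft_force: [0.8, 0.4, -0.2]
width: 87.4
grasp_force: 0.0
```

```bash
python3 go.py 462.3 281.3 220 74
```

```text
t 9.92 tcp [ 618.4 -236.8  209.1] closing yaw 90.02 tilt -1.0 w 87.4 gf 0.0 F [ 0.8  0.4 -0.2] j1,6 [-0.38 -1.95]
shift now: [ 6.24 20.73 -0.45] turn units: 3.2
shift after turn: [11.71 18.2  -0.45]
```

Emit:
move_arm([
  [[0.2,0.6,-0.45],0,0],
  [[0.3,0.99,0],0,0],
  [[0.3,0.99,0],0,0],
  [[0.3,0.99,0],0,0],
  [[0.3,0.99,0],0,0],
  [[0.3,0.99,0],0,0],
  [[0.3,0.99,0],0,0],
  [[0.3,0.99,0],0,0],
  [[0.3,0.99,0],0,0],
  [[0.3,0.99,0],0,0],
  [[0.3,0.99,0],0,0],
  [[0.3,0.99,0],0,0],
  [[0.3,0.99,0],0,0],
  [[0.3,0.99,0],0,0],
  [[0.3,0.99,0],0,0],
  [[0.3,0.99,0],0,0],
  [[0.3,0.99,0],0,0],
  [[0.3,0.99,0],0,0],
  [[0.3,0.99,0],0,0],
  [[0.3,0.99,0],0,0],
])

```text
t: 11.58
ee_pos: [470.3, 249.6, 219.0]
orientation: [-0.001, 3.141, 0.001]
ft_force: [0.2, -0.3, 0.6]
width: 87.9
grasp_force: 0.0
```

Emit:
move_arm([
  [[0.34,0.99,0],0,0],
  [[0,0.33,0],0,0],
  [[0,0,0],0.8,0],
  [[0,0,0],0.8,0],
  [[0,0,0],0.8,0],
  [[0,0,0],0.8,0],
  [[0,0,0],0,0],
  [[0,0,0],0,0],
])

```text
t: 12.25
ee_pos: [462.6, 281.0, 218.4]
orientation: [0.434, 3.111, 0.0]
ft_force: [-0.5, -0.7, 0.5]
width: 88.1
grasp_force: 0.0
```

```bash
python3 go.py 462.3 281.3 129 74
python3 - <<'E'
from fit import *
im=cams.get_image("top");m=grab("paste","top",im,(475,183),0.1)
if m is not None:
    f=fit([im],[m],"paste",(617,-236),[0]);print(f.x,f.fun)
im=cams.get_image("side");cv2.imwrite("pics/s2.png",cv2.resize(im["image"][130:350,220:500,::-1],None,fx=2.5,fy=2.5,interpolation=2))
E
```

```text
t 12.25 tcp [462.6 281.  218.4] closing yaw 74.13 tilt -1.0 w 88.1 gf 0.0 F [-0.5 -0.7  0.5] j1,6 [ 0.52 -0.77]
shift now: [0.02 0.01 3.58] turn units: 0.03
shift after turn: [0.02 0.01 3.58]
[ 617.02110655 -238.29380964    2.29733687] 0.10421506803849978
```

View pics/s2.png

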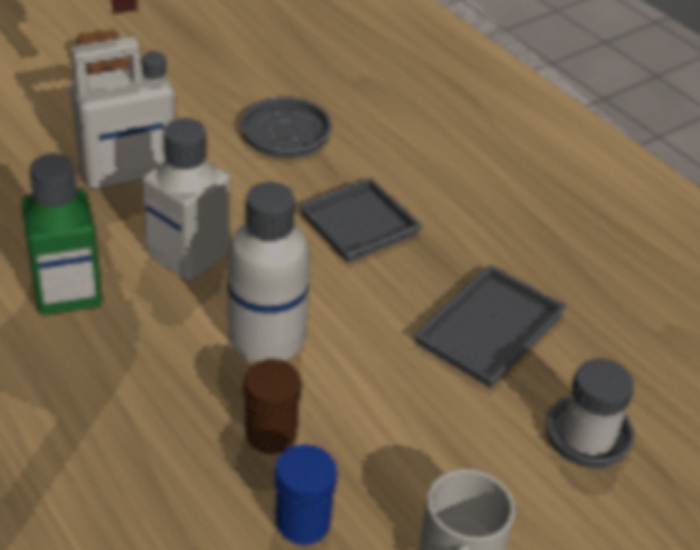

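The paste tub stands in the small tray (crop 597,410) and the other items are undisturbed. Now the canister.

Emit:
move_arm([
  [[0,0,0.7],0,0],
  [[0,0,0.8],0,0],
  [[0,0,0.8],0,0],
  [[0,0,0.7],0,0],
  [[0,0,0.4],0,0],
  [[0,0,0.18],0,0],
  [[0,0,0],0,0],
  [[0,0,0],0,1],
  [[0,0,0],0,1],
  [[0,0,0],0,1],
  [[0,0,0],0,1],
  [[0,0,0],0,1],
  [[0,0,0],0,1],
  [[0,0,0],0,1],
  [[0,0,0],0,1],
  [[0,0,0],0,1],
  [[0,0,0],0,1],
  [[0,0,0],0,1],
  [[0,0,0],0,1],
  [[0,0,0],0,1],
])

```text
t: 14.07
ee_pos: [462.4, 281.3, 128.4]
orientation: [0.436, 3.111, -0.0]
ft_force: [0.6, 0.4, -0.6]
width: 17.5
grasp_force: 29.8
```

```bash
python3 go.py 560 281 210 90
```

```text
t 14.07 tcp [462.4 281.3 128.4] closing yaw 74.03 tilt -1.0 w 17.5 gf 29.8 F [ 0.6  0.4 -0.6] j1,6 [ 0.52 -0.77]
shift now: [-3.76  1.06 -3.26] turn units: -3.19
shift after turn: [-3.9  -0.01 -3.26]
```

Emit:
move_arm([
  [[0,0,-0.2],0,1],
  [[0,0,-0.4],0,1],
  [[0,0,-0.5],0,1],
  [[0,0,-0.5],-0.4,1],
  [[0,0,-0.5],-0.5,1],
  [[0,0,-0.5],-0.5,1],
  [[0,0,-0.4],-0.5,1],
  [[0,0,-0.26],-0.5,1],
  [[0,0,0],-0.4,1],
  [[0,0,0],-0.4,1],
  [[-0.2,0,0],0,1],
  [[-0.4,0,0],0,1],
  [[-0.6,0,0],0,1],
  [[-0.6,0,0],0,1],
  [[-0.6,0,0],0,1],
  [[-0.6,-0.1,0],0,1],
  [[-0.5,-0.3,0],0,1],
  [[-0.4,-0.5,0],0,1],
])

```text
t: 15.57
ee_pos: [561.5, 259.0, 209.8]
orientation: [-0.0, 3.141, 0.0]
ft_force: [-0.4, 0.2, -4.1]
width: 18.0
grasp_force: 29.9
```

```bash
python3 go.py 630 -97.8 210 106
python3 - <<'E'
from h import *
im=cams.get_image("side")["image"][60:300,220:480];cv2.imwrite("pics/s3.png",cv2.resize(im[:,:,::-1],None,fx=2,fy=2,interpolation=2))
E
```

```text
t 15.57 tcp [561.5 259.  209.8] closing yaw 90.01 tilt -1.0 w 18.0 gf 29.9 F [-0.4  0.2 -4.1] j1,6 [ 0.41 -1.16]
shift now: [-2.740e+00 -1.427e+01 -1.000e-02] turn units: -3.2
shift after turn: [ 1.300e+00 -1.447e+01 -1.000e-02]
```

View pics/s3.png

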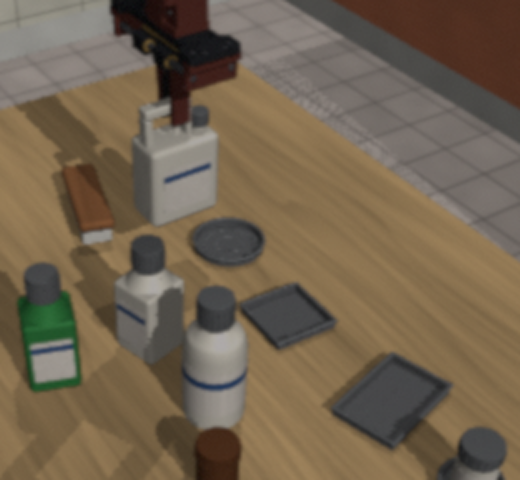

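The canister hangs upright (crop 175,165), clear of everything. I carry it on to the oblong tray.

Emit:
move_arm([
  [[-0.15,-0.77,0],0,1],
  [[-0.16,-0.85,0],0,1],
  [[-0.16,-0.85,0],0,1],
  [[-0.16,-0.85,0],0,1],
  [[-0.16,-0.85,0],0,1],
  [[-0.16,-0.85,0],0,1],
  [[-0.16,-0.85,0],0,1],
  [[-0.16,-0.85,0],0,1],
  [[-0.16,-0.85,0],0,1],
  [[-0.16,-0.85,0],0,1],
  [[-0.16,-0.85,0],0,1],
  [[-0.16,-0.85,0],0,1],
  [[-0.16,-0.85,0],0,1],
  [[-0.16,-0.85,0],0,1],
  [[-0.16,-0.8,0],0,1],
  [[-0.16,-0.7,0],0,1],
  [[-0.15,-0.6,0],0,1],
  [[-0.1,-0.4,0],0,1],
  [[-0.03,-0.2,0],0,1],
  [[0,-0.1,0],0,1],
])

```text
t: 17.28
ee_pos: [630.8, -107.3, 209.8]
orientation: [-0.001, -3.141, -0.0]
ft_force: [0.6, 0.6, -4.3]
width: 17.8
grasp_force: 30.0
```

Emit:
move_arm([
  [[0,0,0.2],-0.5,1],
  [[0,0,0.4],-0.6,1],
  [[0,0,0.4],-0.6,1],
  [[0,0,0.4],-0.6,1],
  [[0,0,0.3],-0.6,1],
  [[0,0,0.3],-0.3,1],
  [[0,0,0],0,1],
  [[0,0,0],0,1],
])

```text
t: 17.95
ee_pos: [630.3, -105.8, 159.6]
orientation: [0.437, -3.11, -0.001]
ft_force: [0.0, -0.2, -3.5]
width: 17.9
grasp_force: 30.0
```

```bash
python3 go.py 630 -97.8 132 106
python3 - <<'E'
from fit import *
ims=[cams.get_image(c) for c in("top","side")]
# perceived canister pose, raised by current lift (obs z - 128.4)
dz=ctrl.get_obs()["ee_pos"][2]-128.4
M["canister"]=[(a,z0+dz,b,z1+dz) for a,z0,b,z1 in M["canister"]]
m=grab("canister","side",ims[1])
if m is not None:
    f=fit([ims[1]],[m],"canister",(630,-98),[.28]);print(f.x,f.fun)
im=ims[1]["image"][150:330,330:530];cv2.imwrite("pics/s4.png",cv2.resize(im[:,:,::-1],None,fx=3,fy=3,interpolation=2))
E
```

```text
t 17.95 tcp [ 630.3 -105.8  159.6] closing yaw 106.01 tilt -1.0 w 17.9 gf 30.0 F [ 0.  -0.2 -3.5] j1,6 [-0.19 -2.04]
shift now: [-0.08  0.31  1.11] turn units: 0.0
shift after turn: [-0.08  0.31  1.11]
[ 632.58128794 -104.05251348   20.93384101] 0.10666865954213689
```

View pics/s4.png

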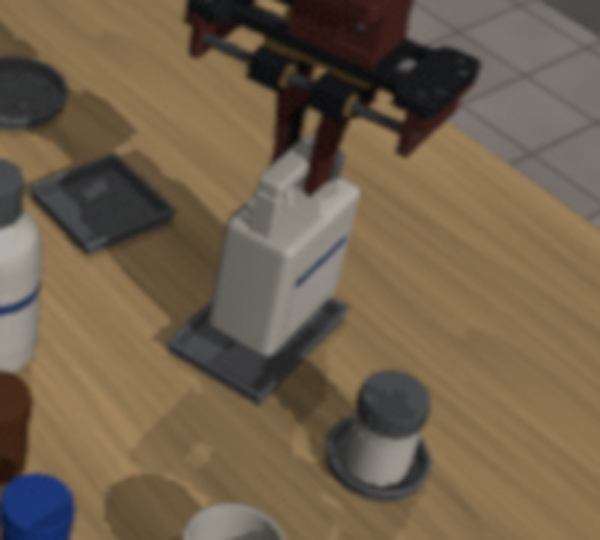

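The canister (crop 285,265) is upright and aligned above the oblong tray; I trim 8 mm sideways and set it down.

Emit:
move_arm([
  [[-0.04,0.15,0],0,1],
  [[-0.04,0.16,0.1],0,1],
  [[0,0,0.3],0,1],
  [[0,0,0.3],0,1],
  [[0,0,0.2],0,1],
  [[0,0,0.1],0,1],
  [[0,0,0.08],0,1],
  [[0,0,0.03],0,1],
  [[0,0,0],0,1],
  [[0,0,0],0,1],
])

```text
t: 18.93
ee_pos: [630.6, -98.7, 132.3]
orientation: [-0.438, 3.111, -0.0]
ft_force: [-0.2, 0.4, -4.5]
width: 17.7
grasp_force: 30.0
```

```bash
python3 go.py 630 -97.8 131.4 106
```

```text
t 18.93 tcp [630.6 -98.7 132.3] closing yaw 106.01 tilt -1.0 w 17.7 gf 30.0 F [-0.2  0.4 -4.5] j1,6 [-0.17 -2.02]
shift now: [0.01 0.04 0.04] turn units: 0.0
shift after turn: [0.01 0.04 0.04]
```

Not yet in contact (the force still shows the weight), so I lower in tiny steps before releasing.

Emit:
move_arm([
  [[0,0.03,0.03],0,1],
  [[0,0,0.03],0,1],
  [[0,0,0.03],0,1],
  [[0,0,0],0,1],
])

```text
t: 19.27
ee_pos: [631.2, -97.7, 131.4]
orientation: [-0.438, 3.109, -0.001]
ft_force: [-1.4, 1.9, 4.2]
width: 17.7
grasp_force: 30.0
```

Emit:
move_arm([
  [[0,0,0],0,0.7],
  [[0,0,0],0,0.5],
  [[0,0,0],0,0],
  [[0,0,0],0,0],
  [[0,0,0],0,0],
  [[0,0,0],0,0],
  [[0,0,0],0,0],
  [[0,0,-0.5],0,0],
  [[0,0,-0.9],0,0],
  [[0,0,-1],0,0],
  [[0,0,-1],0,0],
  [[0,0,-0.7],0,0],
  [[0,0,0],0.8,0],
  [[0,0,0],0.8,0],
  [[0,0,0],0.8,0],
  [[0,0,0],0.8,0],
  [[0,0,0],0,0],
])

```text
t: 20.68
ee_pos: [630.4, -97.9, 233.5]
orientation: [0.003, 3.141, -0.0]
ft_force: [-0.6, -0.2, -0.6]
width: 87.8
grasp_force: 0.0
```

```bash
python3 go.py 453.2 2.3 220 90
```

```text
t 20.68 tcp [630.4 -97.9 233.5] closing yaw 89.88 tilt -1.0 w 87.8 gf 0.0 F [-0.6 -0.2 -0.6] j1,6 [-0.17 -1.74]
shift now: [7.1  3.99 0.53] turn units: -0.02
shift after turn: [7.09 4.01 0.53]
```

Emit:
move_arm([
  [[0.4,0.23,0],0,0],
  [[0.9,0.51,0],0,0],
  [[0.9,0.51,0],0,0],
  [[0.9,0.51,0],0,0],
  [[0.9,0.51,0],0,0],
  [[0.9,0.51,0],0,0],
  [[0.9,0.51,0],0,0],
  [[0.8,0.45,0],0,0],
  [[0.5,0.27,0.53],0,0],
  [[0,0,0],0,0],
  [[0,0,0],0,0],
])

```text
t: 21.6
ee_pos: [452.7, 2.4, 219.6]
orientation: [-0.004, 3.141, -0.0]
ft_force: [-0.5, -0.3, 0.9]
width: 87.7
grasp_force: 0.0
```

```bash
python3 go.py 453.2 2.3 129 90
python3 - <<'E'
from fit import *
ims={c:cams.get_image(c) for c in("top","side")}
for c,n,p in(("top","canister",(413,175)),("top","canister",None),("side","canister",None)):
    m=grab(n,c,ims[c],p,.1)
    if m is not None:
        f=fit([ims[c]],[m],n,(630,-98),[.28]);print(c,f.x.round(1),round(f.fun,3))
cv2.imwrite("pics/t5.png",ims["top"]["image"][100:360,130:560,::-1])
E
```

```text
t 21.6 tcp [452.7   2.4 219.6] closing yaw 90.15 tilt -1.0 w 87.7 gf 0.0 F [-0.5 -0.3  0.9] j1,6 [-0.02 -1.59]
shift now: [-0.02 -0.    3.63] turn units: 0.03
shift after turn: [-0.02 -0.    3.63]
top [656.7 -90.8 -23. ] 0.907
side [635.7 -93.   20.7] 0.056
```

View pics/t5.png

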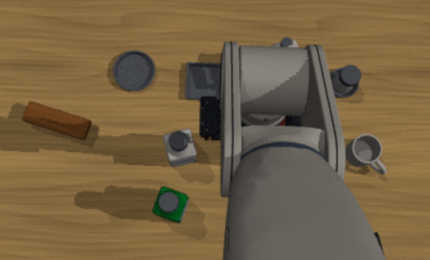

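The arm hides the canister from above, but the side fit puts it in its tray; I'll recheck later. Softener next.

Emit:
move_arm([
  [[0,0,0.7],0,0],
  [[0,0,0.8],0,0],
  [[0,0,0.8],0,0],
  [[0,0,0.7],0,0],
  [[0,0,0.4],0,0],
  [[0,0,0.22],0,0],
  [[0,0,0],0,0],
  [[0,0,0],0,1],
  [[0,0,0],0,1],
  [[0,0,0],0,1],
  [[0,0,0],0,1],
  [[0,0,0],0,1],
  [[0,0,0],0,1],
  [[0,0,0],0,1],
  [[0,0,0],0,1],
  [[0,0,0],0,1],
  [[0,0,0],0,1],
  [[0,0,0],0,1],
])

```text
t: 23.35
ee_pos: [452.8, 2.5, 128.8]
orientation: [-0.0, 3.141, 0.0]
ft_force: [-0.3, 2.7, 2.0]
width: 39.3
grasp_force: 30.0
```

```bash
python3 go.py 545 2.3 170 90
```

```text
t 23.35 tcp [452.8   2.5 128.8] closing yaw 90.02 tilt -1.0 w 39.3 gf 30.0 F [-0.3  2.7  2. ] j1,6 [-0.02 -1.59]
shift now: [-3.69 -0.01 -1.65] turn units: 0.0
shift after turn: [-3.69 -0.01 -1.65]
```

Emit:
move_arm([
  [[0,0,-0.2],0,1],
  [[0,0,-0.4],0,1],
  [[0,0,-0.6],0,1],
  [[0,0,-0.6],0,1],
  [[-0.2,0,-0.4],0,1],
  [[-0.5,0,-0.2],0,1],
  [[-0.7,0,0],0,1],
  [[-0.7,0,0],0,1],
  [[-0.7,0,0],0,1],
  [[-0.6,0.2,0],0,1],
  [[-0.5,0.5,0],0,1],
  [[-0.4,0.8,0],0,1],
  [[-0.4,0.85,0],0,1],
  [[-0.35,0.85,0],0,1],
  [[-0.35,0.85,0],0,1],
  [[-0.35,0.85,0],0,1],
  [[-0.35,0.85,0],0,1],
  [[-0.35,0.85,0],0,1],
  [[-0.35,0.8,0],0,1],
  [[-0.3,0.7,0],0,1],
])

```text
t: 25.02
ee_pos: [630.1, 206.0, 188.8]
orientation: [0.001, -3.141, 0.001]
ft_force: [0.6, -0.1, -5.5]
width: 39.4
grasp_force: 30.0
```

```bash
python3 go.py 638.9 246.8 132 90
```

```text
t 25.02 tcp [630.1 206.  188.8] closing yaw 90.05 tilt -1.0 w 39.4 gf 30.0 F [ 0.6 -0.1 -5.5] j1,6 [ 0.3  -1.27]
shift now: [-0.36  1.63  2.27] turn units: 0.01
shift after turn: [-0.36  1.64  2.27]
```

Emit:
move_arm([
  [[-0.14,0.5,0],0,1],
  [[-0.1,0.4,0.1],0,1],
  [[-0.05,0.25,0.4],0,1],
  [[0,0.1,0.5],0,1],
  [[0,0,0.5],0,1],
  [[0,0,0.2],0,1],
  [[0,0,0],0,1],
  [[0,0,0],0,1],
])

```text
t: 25.68
ee_pos: [636.9, 235.3, 145.3]
orientation: [-0.0, -3.14, 0.001]
ft_force: [0.1, 0.3, -4.9]
width: 39.7
grasp_force: 30.0
```

```bash
python3 go.py 638.9 246.8 132 90
python3 - <<'E'
from h import *
im=cams.get_image("side")["image"][90:270,260:460];cv2.imwrite("pics/s6.png",cv2.resize(im[:,:,::-1],None,fx=3,fy=3,interpolation=2))
E
```

```text
t 25.68 tcp [636.9 235.3 145.3] closing yaw 89.98 tilt -1.0 w 39.7 gf 30.0 F [ 0.1  0.3 -4.9] j1,6 [ 0.34 -1.23]
shift now: [-0.08  0.46  0.53] turn units: -0.0
shift after turn: [-0.08  0.46  0.53]
```

View pics/s6.png

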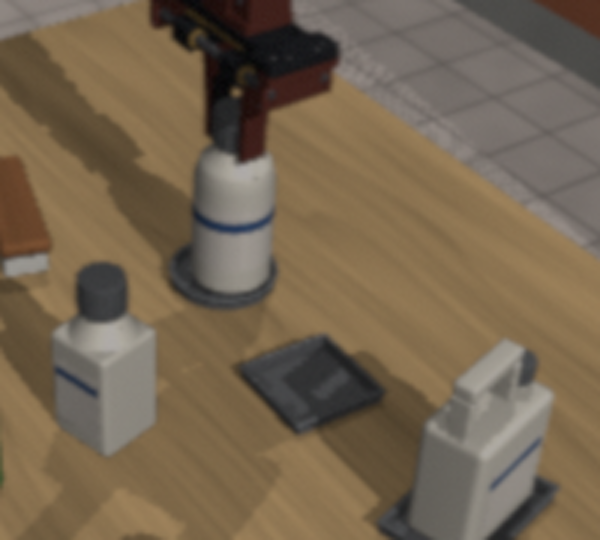

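The canister stands in its tray (crop 480,460). The softener (235,220) is upright above the large tray but 11 mm short in y, so I shift it and lower.

Emit:
move_arm([
  [[-0.04,0.23,0],0,1],
  [[-0.04,0.23,0],0,1],
  [[0,0,0.1],0,1],
  [[0,0,0.2],0,1],
  [[0,0,0.1],0,1],
  [[0,0,0.06],0,1],
  [[0,0,0.04],0,1],
  [[0,0,0.03],0,1],
  [[0,0,0],0,1],
  [[0,0,0],0,1],
])

```text
t: 26.57
ee_pos: [639.4, 247.6, 132.9]
orientation: [0.0, -3.142, 0.0]
ft_force: [0.1, 0.8, -4.9]
width: 39.9
grasp_force: 30.0
```

```bash
python3 go.py 638.9 246.8 131.8 90
```

```text
t 26.57 tcp [639.4 247.6 132.9] closing yaw 90.01 tilt -1.0 w 39.9 gf 30.0 F [ 0.1  0.8 -4.9] j1,6 [ 0.35 -1.22]
shift now: [ 0.02 -0.03  0.05] turn units: 0.0
shift after turn: [ 0.02 -0.03  0.05]
```

Emit:
move_arm([
  [[0,0,0.03],0,1],
  [[0,0,0.03],0,1],
  [[0,0,0.02],0,1],
  [[0,0,0],0,1],
])

```text
t: 26.9
ee_pos: [639.9, 247.8, 131.8]
orientation: [-0.001, 3.14, 0.001]
ft_force: [-2.0, 0.2, 2.6]
width: 39.5
grasp_force: 30.0
```

Contact is made. I release, rise, and turn towards the bleach grasp yaw (turn −3.4 gives 107°).

Emit:
move_arm([
  [[0,0,0],0,0.5],
  [[0,0,0],0,0.4],
  [[0,0,0],0,0],
  [[0,0,0],0,0],
  [[0,0,0],0,0],
  [[0,0,0],0,0],
  [[0,0,0],0,0],
  [[0,0,-0.5],0,0],
  [[0,0,-0.9],0,0],
  [[0,0,-1],0,0],
  [[0,0,-1],0,0],
  [[0,0,-0.3],0,0],
  [[0.4,-0.24,0],0,0],
  [[0.9,-0.54,0],0,0],
  [[0.9,-0.54,0],0,0],
  [[0.9,-0.54,0],0,0],
  [[0.9,-0.54,0],0,0],
  [[0.9,-0.54,0],0,0],
  [[0.9,-0.54,0],0,0],
  [[0.8,-0.5,0],0,0],
])

```text
t: 28.57
ee_pos: [472.7, 147.3, 223.2]
orientation: [0.001, -3.141, 0.0]
ft_force: [1.3, -0.1, 0.2]
width: 87.9
grasp_force: 0.0
```

Emit:
move_arm([
  [[0.6,-0.3,0],0,0],
  [[0.3,-0.2,0],0,0],
  [[0,0,0],-0.85,0],
  [[0,0,0],-0.85,0],
  [[0,0,0],-0.85,0],
  [[0,0,0],-0.85,0],
  [[0,0,0],0,0],
])

```text
t: 29.15
ee_pos: [452.4, 135.7, 223.5]
orientation: [-0.469, 3.106, 0.0]
ft_force: [-0.5, 0.4, -0.5]
width: 87.5
grasp_force: 0.0
```

```bash
python3 go.py 448.3 132.5 116 107
```

```text
t 29.15 tcp [452.4 135.7 223.5] closing yaw 107.17 tilt -1.0 w 87.5 gf 0.0 F [-0.5  0.4 -0.5] j1,6 [ 0.27 -1.6 ]
shift now: [ 0.2  -0.07  4.3 ] turn units: 0.03
shift after turn: [ 0.2  -0.07  4.3 ]
```

Emit:
move_arm([
  [[0.1,-0.03,0.6],0,0],
  [[0.1,-0.04,0.8],0,0],
  [[0,0,0.8],0,0],
  [[0,0,0.8],0,0],
  [[0,0,0.7],0,0],
  [[0,0,0.4],0,0],
  [[0,0,0.2],0,0],
  [[0,0,0],0,0],
  [[0,0,0],0,1],
  [[0,0,0],0,1],
  [[0,0,0],0,1],
  [[0,0,0],0,1],
  [[0,0,0],0,1],
  [[0,0,0],0,1],
  [[0,0,0],0,1],
  [[0,0,0],0,1],
  [[0,0,0],0,1],
  [[0,0,0],0,1],
  [[0,0,0],0,1],
])

```text
t: 30.73
ee_pos: [447.7, 132.6, 116.0]
orientation: [-0.465, 3.107, 0.0]
ft_force: [-1.5, 1.2, 2.1]
width: 37.7
grasp_force: 30.0
```

Emit:
move_arm([
  [[0,0,-0.2],0,1],
  [[0,0,-0.4],0,1],
  [[0,0,-0.6],0,1],
  [[0,0,-0.5],0.4,1],
  [[0,0,-0.2],0.6,1],
  [[0,0,0],0.6,1],
  [[0,0,0],0.6,1],
  [[0,0,0],0.6,1],
  [[0,0,0],0.6,1],
  [[-0.2,0,0],0,1],
  [[-0.5,-0.2,0],0,1],
  [[-0.7,-0.2,0],0,1],
  [[-0.7,-0.2,0],0,1],
  [[-0.7,-0.2,0],0,1],
  [[-0.7,-0.2,0],0,1],
  [[-0.7,-0.2,0],0,1],
  [[-0.7,-0.2,0],0,1],
  [[-0.7,-0.2,0],0,1],
  [[-0.4,-0.2,0],0,1],
  [[0,0,0],0,1],
])

```text
t: 32.4
ee_pos: [600.4, 86.2, 163.5]
orientation: [-0.0, 3.14, -0.0]
ft_force: [0.2, -0.8, -4.7]
width: 37.2
grasp_force: 30.0
```

```bash
python3 go.py 615.6 82.7 119 90
python3 - <<'E'
from h import *
im=cams.get_image("side")["image"][110:290,280:480];cv2.imwrite("pics/s7.png",cv2.resize(im[:,:,::-1],None,fx=3,fy=3,interpolation=2))
E
```

```text
t 32.4 tcp [600.4  86.2 163.5] closing yaw 90.01 tilt -1.0 w 37.2 gf 30.0 F [ 0.2 -0.8 -4.7] j1,6 [ 0.12 -1.45]
shift now: [-0.61 -0.14  1.78] turn units: 0.0
shift after turn: [-0.61 -0.14  1.78]
```

View pics/s7.png

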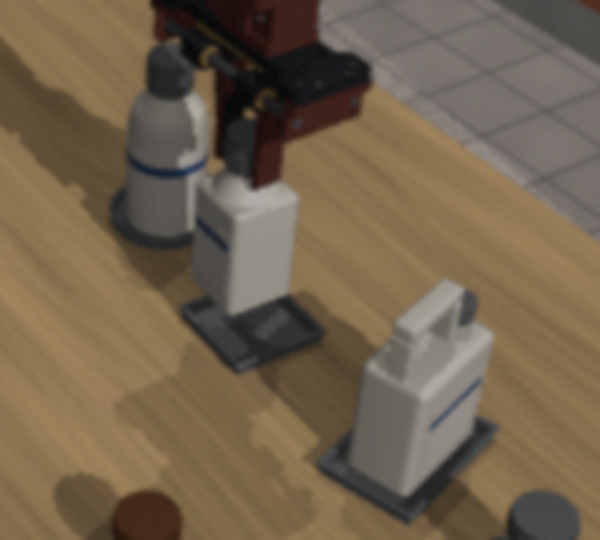

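The bleach (crop 245,245) is upright, aligned with and above the square tray; softener and canister stand in theirs.

Emit:
move_arm([
  [[-0.2,-0.07,0.2],0,1],
  [[-0.2,-0.07,0.2],0,1],
  [[-0.21,0,0],0,1],
  [[0,0,0.3],0,1],
  [[0,0,0.4],0,1],
  [[0,0,0.3],0,1],
  [[0,0,0.15],0,1],
  [[0,0,0.08],0,1],
  [[0,0,0.04],0,1],
  [[0,0,0.03],0,1],
  [[0,0,0],0,1],
  [[0,0,0],0,1],
])

```text
t: 33.45
ee_pos: [613.2, 84.0, 121.3]
orientation: [-0.001, 3.141, 0.0]
ft_force: [1.1, 0.0, -5.5]
width: 37.3
grasp_force: 30.0
```

```bash
python3 go.py 615.6 82.7 119 90
```

```text
t 33.45 tcp [613.2  84.  121.3] closing yaw 90.02 tilt -1.0 w 37.3 gf 30.0 F [ 1.1  0.  -5.5] j1,6 [ 0.12 -1.45]
shift now: [-0.1  -0.05  0.09] turn units: 0.0
shift after turn: [-0.1  -0.05  0.09]
```

Emit:
move_arm([
  [[-0.09,-0.04,0.02],0,1],
  [[0,0,0.03],0,1],
  [[0,0,0.03],0,1],
  [[0,0,0.03],0,1],
  [[0,0,0],0,1],
])

```text
t: 33.87
ee_pos: [615.7, 83.1, 119.0]
orientation: [-0.001, 3.14, 0.0]
ft_force: [-1.0, -0.2, 3.4]
width: 37.5
grasp_force: 30.0
```

Emit:
move_arm([
  [[0,0,0],0,0.52],
  [[0,0,0],0,0.4],
  [[0,0,0],0,0],
  [[0,0,0],0,0],
  [[0,0,0],0,0],
  [[0,0,0],0,0],
  [[0,0,0],0,0],
  [[0,0,-0.5],0,0],
  [[0,0,-0.9],0,0],
  [[0,0,-1],0,0],
  [[0,0,-1],0,0],
  [[0,0,-1],0,0],
  [[0.2,0.9,-0.5],0,0],
  [[0.3,0.97,0],0,0],
  [[0.3,0.97,0],0,0],
  [[0.3,0.97,0],0,0],
  [[0.3,0.97,0],0,0],
  [[0.3,0.97,0],0,0],
  [[0.3,0.97,0],0,0],
  [[0.3,0.97,0],0,0],
])

```text
t: 35.53
ee_pos: [557.2, 276.4, 241.8]
orientation: [-0.0, 3.141, 0.001]
ft_force: [0.1, -0.3, 0.7]
width: 87.8
grasp_force: 0.0
```

Emit:
move_arm([
  [[0.5,0.97,0],0,0],
  [[0.5,0.97,0],0,0],
  [[0.5,0.97,0],0,0],
  [[0.5,0.97,0],0,0],
  [[0.5,0.97,0],0,0],
  [[0.5,0.97,0],0,0],
  [[0.5,0.97,0],0,0],
  [[0.5,0.97,0],0,0],
  [[0.5,0.97,0],0,0],
  [[0.5,0.97,0],0,0],
  [[0.5,0.97,0],0,0],
  [[0.5,0.97,0],0,0],
  [[0,0,0],0,0],
  [[0,0,0],0,0],
])

```text
t: 36.7
ee_pos: [406.7, 567.1, 241.3]
orientation: [-0.004, 3.141, 0.0]
ft_force: [-0.4, -0.7, -0.4]
width: 88.0
grasp_force: 0.0
```

```bash
python3 go.py
cat > chk.py <<'E'
from fit import *
import json
P=json.load(open("poses.json"))
ims={c:cams.get_image(c) for c in("top","side")}
cv2.imwrite("pics/t8.png",cv2.resize(ims["top"]["image"][120:360,140:540,::-1],None,fx=2,fy=2,interpolation=2))
for n,t in(("softener","tray_round_large"),("bleach","tray_square"),("canister","tray_oblong"),("paste","tray_round_small")):
    M[n]=[(a,z0+3,b,z1+3) for a,z0,b,z1 in M[n]]
    for c in ims:
        q=proj(ims[c],[P[t][0],P[t][1],60])
        L=[b for b in cams.cut_out(c,n) if np.hypot(*(np.array(b["rect"][:2])-q))<20]
        if not L: print(n,c,"none");continue
        m=np.kron(L[0]["pixels"].astype(np.uint8),np.ones((S,S),np.uint8))>0
        f=fit([ims[c]],[m],n,P[t][:2],[np.radians(P[t][2])]);print(n,c,f.x.round(1),round(f.fun,3),"off",(f.x[:2]-P[t][:2]).round(1))
E
python3 chk.py
```

```text
t 36.7 tcp [406.7 567.1 241.3] closing yaw 90.15 tilt -1.0 w 88.0 gf 0.0 F [-0.4 -0.7 -0.4] j1,6 [ 0.93 -0.64]
softener top [641.9 247.7   6.3] 0.038 off [3.  0.8]
softener side [639.9 246.8  16.1] 0.037 off [ 1.1 -0. ]
bleach top [6.169e+02 8.280e+01 4.000e-01] 0.07 off [1.3 0.1]
bleach side [617.3  84.8 -14.8] 0.1 off [1.7 2.1]
canister top [630.7 -96.2  14.2] 0.1 off [0.5 1.7]
canister side [632.1 -94.9  20.6] 0.06 off [2. 3.]
paste top [ 616.4 -238.3    3.8] 0.09 off [-1.1 -2. ]
paste side none
```

View pics/t8.png

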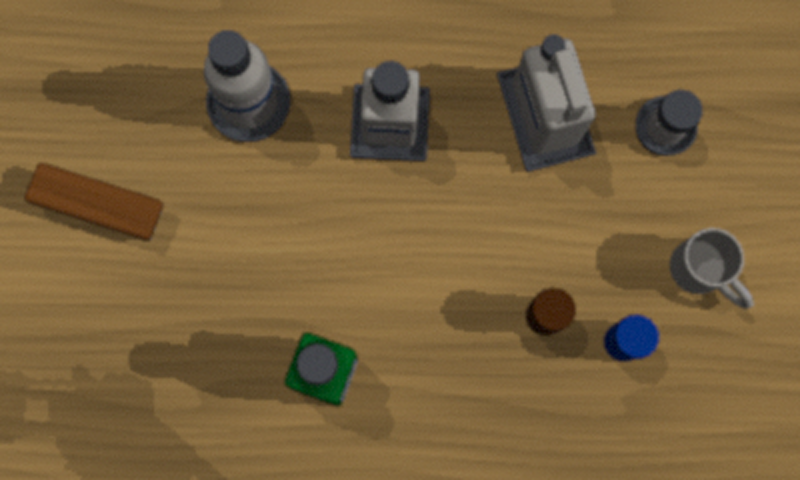

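All four containers stand upright in their own trays, within about 4 mm of centre. The cup (crop 708,262), brush (95,200) and look-alikes are where they were. Handing in.

```bash
python3 -c "
from workcell import ctrl
print(ctrl.close_job())"
```

```text
the job is handed in; nothing more can be done
None
```

The job is handed in at about 37 s of the 122 s allowed: all four containers stand upright in their own trays, each within about 4 mm of centre by the last camera fit, and the cup, brush and look-alikes look unmoved; the hand-in gave no verdict.

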